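# Stamp the brown preserve tag

## Robot

A 7-joint arm with a two-finger parallel gripper is mounted at the origin on a cart in front of the work surface, level with it; the furniture and walls round the work are solid. World frame = base frame: x ahead of the robot, y to its left, z up, the work surface at z = 0. Lengths are in mm, angles in rad, forces in N, time in s.
With the tool pointing down it reaches from about 400 to 875 mm from the base axis. Payload 4.4 kg.
Tool frame: the origin (TCP) lies at the very end of the fingers, on their centre line; the grasp point (between the pads) lies 19 mm behind it; z points along the fingers, y is the line along which they close (so a half turn about z gives the same grasp; the last joint's range is limited). The gripper opens to 85 mm and grips with 20 to 120 N. Pads are 22 mm wide; open, the fingers measure 114 mm over their backs; the gripper's body (76 mm by 85 mm) begins 54 mm behind the grasp point. The pads swing forward as they close: fully open they stand 13 mm farther back than shut.
Start: joints at [1.083, 0.628, 0.038, 1.517, -0.027, 0.996, -0.02], TCP at [266.14, -593.032, 231.313] pointing down, gripper open.
Joint ranges: [-3.06, 3.06], [-0.37, 2.12], [-1.25, 1.32], [0.18, 2.47], [-1.1, 4.24], [0.23, 1.98], [-2.94, 2.94]. Speed limits (rad/s): [2.57, 2.57, 3.14, 3.14, 3.14, 3.14, 3.14].

## Interface

Orientations are given as [roll, pitch, yaw] about the fixed x, y, z axes, in that order (R = Rz(yaw) Ry(pitch) Rx(roll)).
In Python, from workcell import bot gives the robot as it stands. The module is installed in compiled form; this text tells all that it offers.
- The arm moves only by the tool jog_arm, never from a script. Its argument "deltas" is a list of rows, each a list of 3 entries, a list of its own where there are three numbers: the shift along the world's x, y, z in m, then the turn, a rotation vector about the world's x, y, z in degrees, then the opening, from 0 (shut) to 1 (fully open). A call has 1 to 8 rows; each row shifts and turns the commanded pose from where the row before left it; what a row does not reach is not made up. A row lasts 1/12 s, in which the tool goes at most 41.7 mm and 7.16 degrees, less where a joint would pass 70% of its speed; a pose out of reach is approached as far as the arm can. A call with a gripper value outside its range is refused whole. The fingers move at their own pace and stop on an object; "squeeze" is the grip in N (left out, the last holds). Time passes only in rows, so rows that do not move let the fingers close. It gives the time, the measured TCP pose, the force, the opening and the grip force at its end, in the units of the state.
- bot.get_obs(): the state, without advancing time (a new reading comes with each control period).
- bot.capture(name): name is "scene" or "top"; returns a dict with "color" (400x640x3 uint8, red, green, blue), "fovy" (degrees; the focal length in pixels is half the picture's height over the tangent of half this angle, whatever the lens; pixels are square), "cx", "cy" (the principal point, pixels), "R" (3x3) and "t" (3): a world point X has camera coordinates R X + t. Camera axes: x right, y down, z forward; pixel columns grow to the right and rows downward; lengths in mm; the calibration is good to about 2 mm. A picture is of the moment at which its call begins. There is no depth.
- bot.hand_in(): hands the job in; it is judged then, once.
The state is a dict: "clock": time; "joint_positions": joint angles; "joint_vel": joint speeds; "tau": joint torques, N m; "tool_pos": TCP position; "ee_rot": TCP orientation; "force": force on the tool from outside, world axes, zero at the start; "ft_torque": the same for the moment, N m; "gripper_width": finger opening in mm; "gripper_force": force on a finger pad.
Only numpy, scipy, OpenCV 4.12 (cv2) and the standard library are available. Lean on these libraries where they do the work, as an engineer would, in place of code of your own. Each camera call takes 0.05 s, during which the arm holds its last target. There are 200 camera calls.

## Task

Take the wooden hand stamp off its ink pad and press it squarely inside the printed frame of the top brown tag, with a steady push of about 12 newtons held still for one full second. Lift it straight off without letting it slide, and stand it gently back upright in the middle of the ink pad; leave the white tags and the other things alone.

Things in the scene. Friction and masses are not known exactly. Their poses are not given: they have to be found in the camera images.
- stamp: wooden hand stamp standing upright, 42 (x) x 30 (y) mm in plan, 89.5 mm tall, 0.13 to 0.21 kg. Origin: centre of the die's underside; z up through the handle. Dark wood handle: a flat-sided bar 24 mm (x) by 20 mm (y), 28 to 88 mm above the origin; grip it across y, e.g. at 66 mm. Block 42 x 30 mm from 10 to 24 mm. It may be turned half round: the motif looks the same
- stamp_face (a point): same point as the stamp's origin: centre of the flat rubber die, 40 (x) by 28 (y) mm. The die sits on foam that yields like a spring of about 4 N per mm and bottoms out hard after 4 mm (about 16 N). A good mark needs 9 to 15 N held still for a second; over 22 N spoils the tag
- ink_pad: fixed flat black tin with a dark green felt, 84 (x) by 64 (y) mm; origin under its centre; the felt top, on which the stamp stands at the start and must stand at the end, is 14 mm above the origin, 74 x 54 mm
- brown_tags: fixed light wooden tray, 84 (x) by 64 (y) mm, walls 16 mm high, with a pile of brown card tags 68 (x) by 48 (y) mm; origin under the tray's centre. The top of the pile stands 17 to 35 mm above the origin, depending on how many tags are left: this is not measured and must be found by touch. The pile does not give way
- brown_tags_frame (a point): centre of the printed frame, 50 (x) by 38 (y) mm, on the top brown tag; straight above the tray's origin, axes as the tray's; the stamp's long side (x) goes along the frame's long side (x). This point is a nominal 26 mm above the tray's origin; the real top tag lies up to 9 mm higher or lower
- white_tags: the same kind of tray with a pile of white tags, of its own unknown height (17 to 35 mm); not to be stamped or touched
- spice_jar_paprika: small spice jar with a yellow cap, 42 mm wide, 106 mm tall, origin under its centre; leave alone
- garlic: head of garlic, 60 mm wide, 59 mm tall, origin under its centre; leave alone
- mug_rinse: white mug, 80 mm wide (113 mm with its handle), 91 mm tall, origin under its centre; leave alone

How it is judged (in metres and radians):
On the way, in this order (a step that is already met when the one before it is completed fails the run):
1. the stamp, upright within 3 degrees, square to the frame within 5 degrees and centred in it within 5 mm, is pressed on the brown tags with 9 to 15 N and held still (under 10 mm/s) for 0.8 s (contact force between stamp and brown_tags between 9 and 15 N and horizontal distance between stamp and brown_tags below 0.005 m and angle between the x axis of stamp and the x axis of brown_tags, either way round below 0.09 rad and angle between stamp's own z axis and vertical below 0.053 rad and linear speed of stamp below 0.01 m/s), for 0.8 s.
2. the stamp is lifted clear, its underside over 50 mm above the foot of the tray (z of stamp in the frame of brown_tags above 0.05 m and contact force between stamp and brown_tags below 0.1 N), for 0.1 s.
At the end, for the whole second after the job is handed in: the stamp stands upright (within 3.4 degrees), released and at rest on the felt of the ink pad, its centre within 12 mm of the pad's centre (horizontal distance between stamp and ink_pad below 0.012 m and z of stamp in the frame of ink_pad below 0.018 m and angle between stamp's own z axis and vertical below 0.06 rad and contact force between stamp and ink_pad above 0.5 N and linear speed of stamp below 0.01 m/s and contact force between stamp and the fingers below 0.1 N); the robot touches nothing.
It fails at once if the stamp is pressed on the brown tags with more than 22 N (contact force between stamp and brown_tags above 22 N).
It fails at once if the mark is smudged: the stamp bears on the brown tags with over 1 N while more than 5 mm off the frame's centre, over 6 degrees out of square or over 6 degrees tilted (contact force between stamp and brown_tags above 1 N and (horizontal distance between stamp and brown_tags above 0.005 m or angle between the x axis of stamp and the x axis of brown_tags, either way round above 0.105 rad or angle between stamp's own z axis and vertical above 0.105 rad)).
It fails at once if the stamp is slammed on the ink pad with more than 20 N (contact force between stamp and ink_pad above 20 N).
It fails at once if the white tags are touched (contact force between white_tags and anything else above 0.5 N).
It fails at once if the spice jar, the garlic or the mug is moved more than 15 mm (distance of any of spice_jar_paprika, garlic, mug_rinse from where it was at the start of the episode above 0.015 m).
It also fails if it takes over 48 s, if anything falls off the work surface, if the arm or the gripper's body presses on something with over 40 N, if the wrist force passes 120 N, or if a joint passes its speed limit or range.

## Working session

There is one attempt and no reset: what is moved stays moved. The work goes in short steps, Python scripts to look and compute and a tool call to move; the robot and the scene stay as the last step left them, time stands still between calls to the robot, and variables do not carry over. Pictures are saved under pics/ and viewed, at most 10 in all, crops included, and the job is handed in when it is done.

Besides the shell and the picture viewer there is one more tool, called after "Call:" in YAML: its name, and indented under it one key for each argument. jog_arm: Moves the arm, as the interface text tells. Its arguments: {"type":"object","properties":{"deltas":{"type":"array"},"squeeze":{"type":"number"}},"required":["deltas"]}

```bash
mkdir -p pics; cat > h.py <<'E'
import numpy as np, cv2
from workcell import bot
def cap(n,f):
    c=bot.capture(n); cv2.imwrite('pics/'+f,c['color'][:,:,::-1]); return c
def ray(c,u,v,z):
    f=200/np.tan(np.radians(c['fovy'])/2); R=np.array(c['R']);t=np.array(c['t'])
    d=R.T@np.array([(u-c['cx'])/f,(v-c['cy'])/f,1]); o=-R.T@t
    return o+d*(z-o[2])/d[2]
def proj(c,X):
    f=200/np.tan(np.radians(c['fovy'])/2); p=np.array(c['R'])@np.array(X)+np.array(c['t'])
    return f*p[0]/p[2]+c['cx'],f*p[1]/p[2]+c['cy']
E
python3 - <<'E'
from h import *
for n in('scene','top'):
    c=cap(n,n+'0.png'); print(n,{k:c[k] for k in c if k!='color'},-np.array(c['R']).T@np.array(c['t']))
print(bot.get_obs())
E
```

```text
scene {'fovy': 51.207184108901146, 'cx': 321.72303015502456, 'cy': 202.70967651137047, 'R': array([[-0.80497471, -0.59329626, -0.00390614],
       [-0.35737462,  0.49011439, -0.7950291 ],
       [ 0.47360225, -0.63858236, -0.60655871]]), 't': array([233.72570764, 399.82873641, 423.56178145])} [130.43211606 213.18585669 575.70353585]
top {'fovy': 54.72465401481836, 'cx': 320.90616129087107, 'cy': 204.2068726613559, 'R': array([[ 0.01374421, -0.99984193, -0.01127895],
       [-0.99430539, -0.0124742 , -0.10583562],
       [ 0.10567819,  0.01266935, -0.99431967]]), 't': array([-336.62898054,  550.8546527 ,  869.68583835])} [ 460.43762346 -340.72264647  919.24895945]
{'clock': 0.1, 'joint_positions': array([ 1.08318316,  0.62922594,  0.03841571,  1.51824516, -0.02702063,
        0.99632062, -0.01997335]), 'joint_vel': array([ 4.99498257e-04, -1.82199138e-03,  2.97148573e-03, -2.88530176e-03,
       -6.12984935e-04, -9.13172342e-04, -4.45856853e-05]), 'tau': array([ 3.81642501e-03, -5.64517307e+01,  1.23057134e+00, -1.93970168e+01,
        1.13048544e-02,  5.38436478e-03,  2.71171331e-05]), 'tool_pos': array([ 265.94334539, -592.49997143,  230.50577151]), 'ee_rot': array([-3.13991004e+00, -1.93215268e-05,  4.21852593e-01]), 'force': array([-0.66829918,  0.3864093 ,  0.32601127]), 'ft_torque': array([0.05682538, 0.02020817, 0.01967591]), 'gripper_force': 0.0, 'gripper_width': 85.36815925947252}
```

View pics/top0.png

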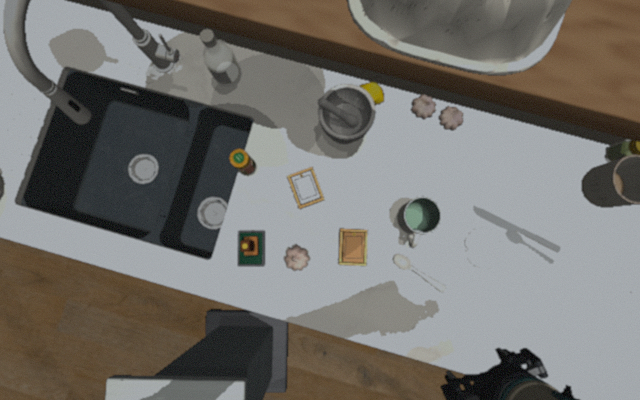

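View pics/scene0.png

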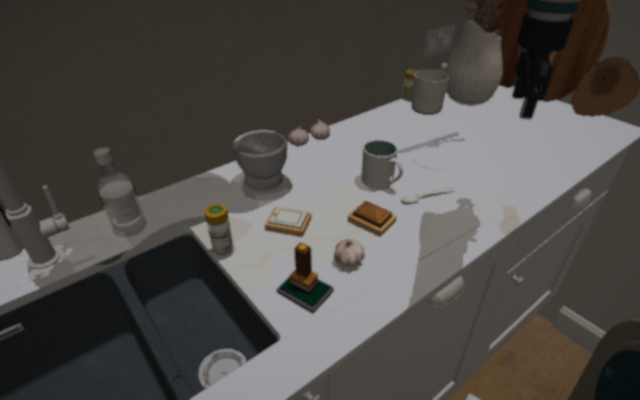

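The top view shows the pad and stamp at (251,248), the brown tray at (353,247), the white tray at (306,188), the garlic at (297,257) and the mug at (420,215). I'll measure the pad, the tray and the stamp more closely.

```bash
python3 - <<'E'
from h import *
c=bot.capture('top'); im=c['color']
s=bot.capture('scene'); b=s['color']
A=cv2.resize(im[222:272,230:375],None,fx=5.5,fy=5.5,interpolation=cv2.INTER_CUBIC)
B=cv2.resize(b[190:315,270:405],None,fx=2.5,fy=2.5,interpolation=cv2.INTER_CUBIC)
o=np.zeros((A.shape[0]+B.shape[0],800,3),np.uint8); o[:A.shape[0],:A.shape[1]]=A[:,:800]; o[A.shape[0]:,:B.shape[1]]=B
cv2.imwrite('pics/crop.png',np.clip(o.astype(float)*1.5,0,255).astype(np.uint8)[:,:,::-1]);
hsv=cv2.cvtColor(im,cv2.COLOR_RGB2HSV)
sat=hsv[:,:,1]
def comp(mask,box,h,name):
    m=np.zeros_like(mask,np.uint8); x0,y0,x1,y1=box; m[y0:y1,x0:x1]=mask[y0:y1,x0:x1]
    n,l,st,ce=cv2.connectedComponentsWithStats(m); i=1+np.argmax(st[1:,4])
    ys,xs=np.where(l==i); P=np.array([ray(c,u,v,h)[:2] for u,v in zip(xs,ys)],np.float32)
    r=cv2.minAreaRect(P); print(name,st[i],'rect',r,np.round(cv2.boxPoints(r),1).tolist())
comp(sat>70,(330,222,378,272),16,'brown')
dark=(im.max(2)<90)|(sat>100)
comp(dark,(232,226,272,270),13,'pad')
comp(sat>50,(282,160,332,212),16,'white')
E
```

```text
brown [339 229  28  36 952] rect ((458.70440673828125, -403.90338134765625), (81.09490203857422, 62.61088180541992), 0.0808958038687706) [[418.1000061035156, -372.70001220703125], [418.20001220703125, -435.29998779296875], [499.29998779296875, -435.20001220703125], [499.20001220703125, -372.5]]
pad [238 231  27  35 885] rect ((452.0823059082031, -167.69044494628906), (78.9154052734375, 60.911827087402344), 0.8199251294136047) [[412.20001220703125, -137.8000030517578], [413.1000061035156, -198.6999969482422], [492.0, -197.60000610351562], [491.1000061035156, -136.6999969482422]]
white [288 167  36  42 326] rect ((595.9005126953125, -291.6767578125), (83.8319091796875, 63.75707244873047), 20.962167739868164) [[545.4000244140625, -276.8999938964844], [568.2000122070312, -336.3999938964844], [646.4000244140625, -306.3999938964844], [623.5999755859375, -246.89999389648438]]
```

View pics/crop.png

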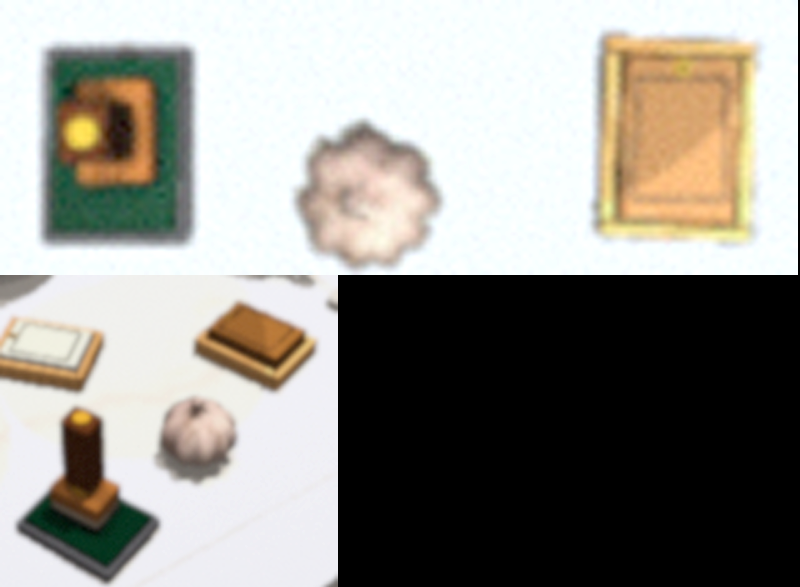

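```bash
python3 - <<'E'
from h import *
c=cv2.imread('pics/top0.png')[:,:,::-1]; k=bot.capture('top')
P=lambda u,v,z: np.round(ray(k,230+u/5.5-.45,222+v/5.5-.45,z)[:2],1)
print('handle top',P(82,131,103),'block ctr',P(118,131,38),'block corners',[P(u,v,38) for u,v in((155,78),(155,185))])
print('garlic',P(368,195,30))
# frame outline on top tag, several heights
for h in(22,30):print(h,[P(u,v,h) for u,v in((637,77),(730,77),(725,200),(634,200))])
# tray edges: subpixel line fits on blue channel minimum gradient
im=k['color'].astype(float)[:,:,2]
def edge(rows,a,b,h):
    pts=[]
    for r in rows:
        g=np.abs(np.diff(im[r,a:b])); j=np.arange(a,b-1)+.5; pts.append(ray(k,(g*j).sum()/g.sum(),r,h)[:2])
    pts=np.array(pts); f=np.polyfit(pts[:,0],pts[:,1],1,); print('edge yaw deg',np.degrees(np.arctan(f[0])),'y@mid',np.polyval(f,pts[:,0].mean()),'res',np.std(pts[:,1]-np.polyval(f,pts[:,0])))
edge(range(232,263),336,342,8); edge(range(232,263),364,371,16); print('pad'); edge(range(233,263),234,241,8); edge(range(233,263),262,269,8); 
S=bot.capture('scene')
for n,X in(('padc',(452,-168,14)),('tray',(459,-404,16)),('stamp top',(452,-168,103))): print(n,proj(S,X))
E
```

```text
handle top [ 458.  -170.6] block ctr [ 458.1 -172. ] block corners [array([ 480.1, -186.6]), array([ 436.2, -188. ])]
garlic [ 433.1 -275.3]
22 [array([ 483.6, -386.9]), array([ 484.1, -425.9]), array([ 432.8, -424. ]), array([ 432.3, -386. ])]
30 [array([ 483.4, -386.5]), array([ 483.9, -425.2]), array([ 433.1, -423.2]), array([ 432.6, -385.6])]
edge yaw deg -0.037337061535415515 y@mid -371.30437039593977 res 0.3287119156021183
edge yaw deg -0.6761925577846248 y@mid -435.7418976494835 res 0.3587251444805223
pad
edge yaw deg 1.3891586997579377 y@mid -134.99632860037215 res 0.17602865404996287
edge yaw deg 1.7522484743101168 y@mid -198.3650979502705 res 0.19690254356806225
padc (np.float64(304.4350554983459), np.float64(284.7894939146554))
tray (np.float64(370.4758334918373), np.float64(214.47509534727484))
stamp top (np.float64(302.8548861457805), np.float64(248.00837434946877))
```

Call:
jog_arm:
  deltas:
    - [[0.02, 0.035, 0.0], [0, 0, -5], 1]
    - [[0.02, 0.035, 0], [0, 0, -5], 1]
    - [[0.02, 0.035, 0], [0, 0, -5], 1]
    - [[0.02, 0.035, 0], [0, 0, -5], 1]
    - [[0.02, 0.035, 0], [0, 0, -4.2], 1]
    - [[0.02, 0.035, 0], [0, 0, 0], 1]
    - [[0.02, 0.035, 0], [0, 0, 0], 1]
    - [[0.02, 0.035, 0], [0, 0, 0], 1]
  squeeze: 60

```text
clock: 0.97
tool_pos: [426.9, -311.2, 231.5]
ee_rot: [3.141, -0.0, -0.001]
force: [1.8, -0.6, -0.4]
gripper_width: 85.2
gripper_force: 0.0
```

Call:
jog_arm:
  deltas:
    - [[0.008, 0.035, 0.0], [0, 0, 1.6], 1]
    - [[0.008, 0.035, 0], [0, 0, 0], 1]
    - [[0.008, 0.035, 0], [0, 0, 0], 1]
    - [[0.007, 0.035, 0], [0, 0, 0], 1]
    - [[0, 0, -0.03], [0, 0, 0], 1]
    - [[0, 0, -0.03], [0, 0, 0], 1]
    - [[0, 0, 0], [0, 0, 0], 1]
    - [[0, 0, 0], [0, 0, 0], 1]

```text
clock: 1.63
tool_pos: [456.2, -172.9, 170.7]
ee_rot: [-3.141, 0.003, 0.027]
force: [0.2, -0.5, 0.9]
gripper_width: 85.4
gripper_force: 0.0
```

```bash
python3 - <<'E'
from h import *
c=bot.capture('top');s=bot.capture('scene')
A=cv2.resize(c['color'][215:285,215:290],None,fx=6,fy=6,interpolation=cv2.INTER_CUBIC)
B=cv2.resize(s['color'][190:310,265:350],None,fx=3.5,fy=3.5,interpolation=cv2.INTER_CUBIC)
o=np.zeros((420,450+B.shape[1],3),np.uint8);o[:,:450]=A;o[:B.shape[0],450:]=B
cv2.imwrite('pics/c2.png',np.clip(o.astype(float)*1.5,0,255).astype(np.uint8)[:,:,::-1])
p=bot.get_obs();print(p['tool_pos'],p['ee_rot'],p['force'])
E
```

```text
[ 457.82069218 -173.9498951   172.47985079] [ 3.14077220e+00 -1.62903697e-03  2.61019391e-02] [-0.50263461  0.30913067  0.84677471]
```

View pics/c2.png

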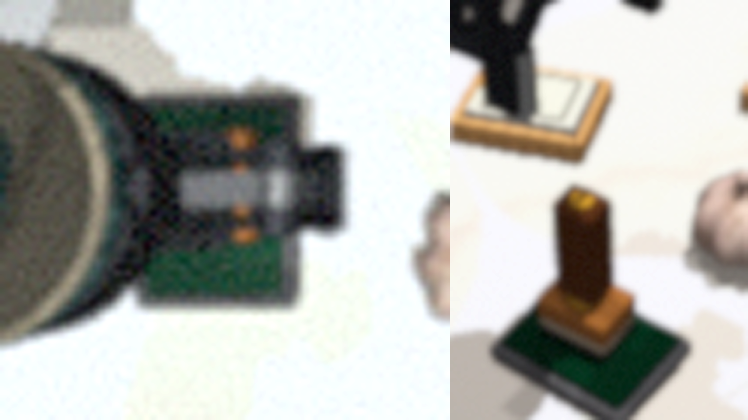

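The fingers hang over the stamp: the finger in the top crop is at (260,188), centred on the block. I'll descend and grip.

Call:
jog_arm:
  deltas:
    - [[0, 0.002, -0.03], [0, 0, 0], 1]
    - [[0, 0, -0.03], [0, 0, 0], 1]
    - [[0, 0, -0.03], [0, 0, 0], 1]
    - [[0, 0, -0.02], [0, 0, 0], 1]
    - [[0, 0, 0], [0, 0, 0], 1]
    - [[0, 0, 0], [0, 0, 0], 0]
    - [[0, 0, 0], [0, 0, 0], 0]
    - [[0, 0, 0], [0, 0, 0], 0]
  squeeze: 60

```text
clock: 2.4
tool_pos: [458.7, -171.8, 63.2]
ee_rot: [3.14, -0.004, 0.027]
force: [-0.0, 0.8, -0.9]
gripper_width: 51.5
gripper_force: 0.0
```

Call:
jog_arm:
  deltas:
    - [[0, 0, 0], [0, 0, 0], 0]
    - [[0, 0, 0], [0, 0, 0], 0]
    - [[0, 0, 0], [0, 0, 0], 0]
    - [[0, 0, 0], [0, 0, 0], 0]

```text
clock: 2.73
tool_pos: [457.8, -171.2, 61.9]
ee_rot: [3.141, -0.002, 0.027]
force: [0.0, 0.5, 2.6]
gripper_width: 19.5
gripper_force: 60.7
```

Call:
jog_arm:
  deltas:
    - [[0, 0, 0.005], [0, 0, 0], 0]
    - [[0, 0, 0.015], [0, 0, 0], 0]
    - [[0, 0, 0.03], [0, 0, 0], 0]
    - [[0, 0, 0.03], [0, 0, 0], 0]
    - [[0, -0.01, 0.01], [0, 0, 0], 0]
    - [[0, -0.025, 0], [0, 0, 0], 0]
    - [[0, -0.03, 0], [0, 0, -1], 0]
    - [[0, -0.03, 0], [0, 0, -1], 0]

```text
clock: 3.4
tool_pos: [457.0, -266.3, 151.9]
ee_rot: [-3.141, -0.0, -0.007]
force: [0.4, -0.9, -1.1]
gripper_width: 19.0
gripper_force: 60.3
```

Call:
jog_arm:
  deltas:
    - [[0, -0.03, 0], [0, 0, -0.5], 0]
    - [[0, -0.03, 0], [0, 0, 0], 0]
    - [[0, -0.03, 0], [0, 0, 0], 0]
    - [[0, -0.03, 0], [0, 0, 0], 0]
    - [[0, -0.018, 0], [0, 0, 0], 0]
    - [[0, 0, 0], [0, 0, 0], 0]
    - [[0, 0, 0], [0, 0, 0], 0]
    - [[0, 0, 0], [0, 0, 0], 0]

```text
clock: 4.07
tool_pos: [456.9, -402.6, 150.9]
ee_rot: [-3.14, 0.001, -0.016]
force: [1.1, -0.2, -0.3]
gripper_width: 19.6
gripper_force: 60.2
```

```bash
python3 - <<'E'
from h import *
Q=[]
for i in range(6):
    c=bot.capture('top');p=bot.get_obs();Q.append(np.r_[p['tool_pos'],p['force'],p['ee_rot'][2],p['ee_rot'][0]%6.2832,p['ee_rot'][1]])
print(np.round(np.mean(Q,0),3),np.round(np.std(Q,0),3))
s=bot.capture('scene')
A=cv2.resize(c['color'][200:280,310:410],None,fx=4.5,fy=4.5,interpolation=cv2.INTER_CUBIC)
x,y=map(int,proj(s,(458,-404,60)));print(x,y)
B=cv2.resize(s['color'][y-60:y+60,x-45:x+40],None,fx=3.8,fy=3.8,interpolation=cv2.INTER_CUBIC)
o=np.zeros((460,450+B.shape[1],3),np.uint8);o[:360,:450]=A;o[:B.shape[0],450:]=B
cv2.imwrite('pics/c3.png',np.clip(o.astype(float)*1.5,0,255).astype(np.uint8)[:,:,::-1])
E
```

```text
[ 4.57437e+02 -4.02583e+02  1.51282e+02 -1.52000e-01 -1.79000e-01
 -1.42900e+00 -1.50000e-02  3.14300e+00  0.00000e+00] [0.116 0.382 0.149 0.65  0.575 0.731 0.    0.001 0.   ]
372 198
```

View pics/c3.png

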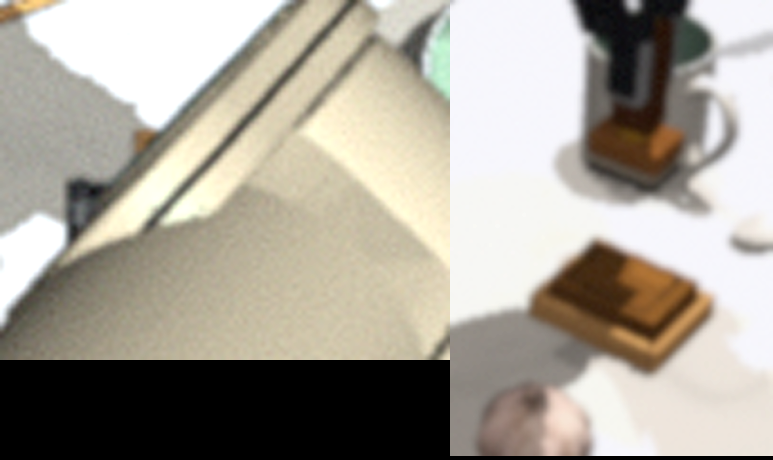

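The stamp hangs above the tray, upright in the grip. The top camera is blocked by the arm, so I'll check the offset with the scene camera by projecting expected corners.

```bash
python3 - <<'E'
from h import *
s=bot.capture('scene'); x,y=372,198
f=6
y0,x0=y-60,x-45
B=cv2.resize(s['color'][y0:y0+100,x0:x0+80],None,fx=f,fy=f,interpolation=cv2.INTER_CUBIC)
B=np.ascontiguousarray(np.clip(B*1.5,0,255).astype(np.uint8)[:,:,::-1])
def box(cx,cy,a,w,d,z,col):
    R=np.array([[np.cos(a),-np.sin(a)],[np.sin(a),np.cos(a)]])
    q=[]
    for i,j in((1,1),(1,-1),(-1,-1),(-1,1)):
        p=R@[i*w/2,j*d/2]; u,v=proj(s,(cx+p[0],cy+p[1],z)); q.append(((u-x0+.5)*f,(v-y0+.5)*f))
    cv2.polylines(B,[np.array(q,np.int32)],True,col,1)
box(458.5,-404.5,-.015,84,64,16,(0,0,255)); box(458.5,-404.5,-.015,84,64,0,(0,0,255))
for z in(113.8,127.8): box(457.4,-402.6,-.015,42,30,z,(255,0,0))
for z in(25,28,31): box(458.5,-404.5,-.015,68,48,z,(0,255,0))
cv2.imwrite('pics/c4.png',B)
E
```

```text
(no output)
```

View pics/c4.png

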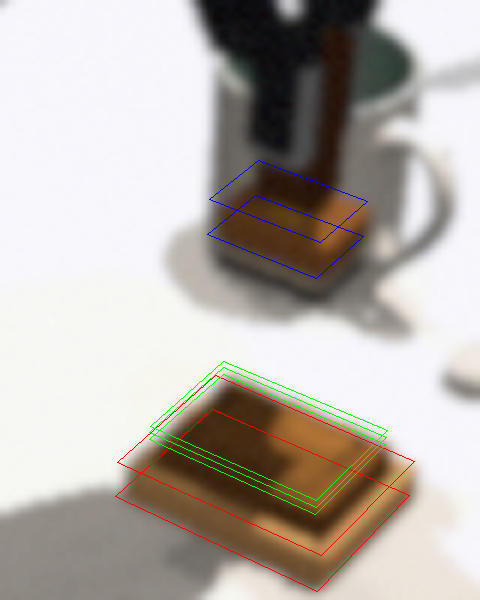

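The stamp and tray outlines show the same small offset from their predictions, so the relative position holds. The pile top is at about z 25, so I'll descend to just above the highest possible pile.

Call:
jog_arm:
  deltas:
    - [[0.001, -0.002, -0.02], [0, 0, 0], 0]
    - [[0, 0, -0.02], [0, 0, 0], 0]
    - [[0, 0, -0.015], [0, 0, 0], 0]
    - [[0, 0, -0.01], [0, 0, 0], 0]
    - [[0, 0, 0], [0, 0, 0], 0]
    - [[0, 0, 0], [0, 0, 0], 0]
    - [[0, 0, 0], [0, 0, 0], 0]

```text
clock: 5.05
tool_pos: [458.7, -406.6, 87.2]
ee_rot: [3.141, -0.001, -0.016]
force: [0.4, -0.4, -0.3]
gripper_width: 19.4
gripper_force: 60.3
```

```bash
cat > av.py <<'E'
from h import *
Q=[]
for i in range(8):
    bot.capture('top');p=bot.get_obs();Q.append(np.r_[p['tool_pos'],p['force'],p['ee_rot'][2]])
print(np.round(np.mean(Q,0),2),p['clock'])
E
python3 av.py
```

```text
[ 4.5856e+02 -4.0640e+02  8.7120e+01  8.0000e-02 -1.4000e-01 -1.4300e+00
 -2.0000e-02] 5.45
```

Call:
jog_arm:
  deltas:
    - [[0, 0.0015, -0.002], [0, 0, 0], 0]
    - [[0, 0, -0.001], [0, 0, 0], 0]
    - [[0, 0, -0.001], [0, 0, 0], 0]
    - [[0, 0, -0.001], [0, 0, 0], 0]
    - [[0, 0, 0], [0, 0, 0], 0]

```text
clock: 5.87
tool_pos: [458.0, -404.4, 81.0]
ee_rot: [-3.141, 0.0, -0.016]
force: [-0.4, -0.3, -0.8]
gripper_width: 19.1
gripper_force: 60.3
```

Call:
jog_arm:
  deltas:
    - [[0, 0, -0.001], [0, 0, 0], 0]
    - [[0, 0, -0.001], [0, 0, 0], 0]
    - [[0, 0, -0.001], [0, 0, 0], 0]
    - [[0, 0, 0], [0, 0, 0], 0]

```text
clock: 6.2
tool_pos: [458.0, -404.4, 78.1]
ee_rot: [-3.141, 0.0, -0.016]
force: [-0.1, 0.1, -2.0]
gripper_width: 19.5
gripper_force: 60.3
```

Call:
jog_arm:
  deltas:
    - [[0, 0, -0.001], [0, 0, 0], 0]
    - [[0, 0, -0.001], [0, 0, 0], 0]
    - [[0, 0, -0.001], [0, 0, 0], 0]
    - [[0, 0, 0], [0, 0, 0], 0]

```text
clock: 6.53
tool_pos: [458.2, -404.6, 75.5]
ee_rot: [3.141, -0.0, -0.016]
force: [-0.7, 0.7, 0.7]
gripper_width: 19.3
gripper_force: 60.7
```

```bash
python3 av.py
```

```text
[ 4.5822e+02 -4.0458e+02  7.5530e+01 -3.1000e-01  4.1000e-01  1.8600e+00
 -2.0000e-02] 6.9333
```

Contact, at about 3.3 N net of the stamp's weight. I'll press 2 mm more.

Call:
jog_arm:
  deltas:
    - [[0, 0, -0.0005], [0, 0, 0], 0]
    - [[0, 0, -0.0005], [0, 0, 0], 0]
    - [[0, 0, -0.0005], [0, 0, 0], 0]
    - [[0, 0, -0.0005], [0, 0, 0], 0]
    - [[0, 0, 0], [0, 0, 0], 0]

```text
clock: 7.35
tool_pos: [458.3, -404.6, 73.9]
ee_rot: [3.141, -0.0, -0.016]
force: [-1.4, 0.7, 7.4]
gripper_width: 19.2
gripper_force: 61.3
```

```bash
python3 av.py
```

```text
[ 4.5825e+02 -4.0461e+02  7.3990e+01 -1.0800e+00  1.7600e+00  7.5000e+00
 -2.0000e-02] 7.75
```

Call:
jog_arm:
  deltas:
    - [[0, 0, -0.0006], [0, 0, 0], 0]
    - [[0, 0, -0.0005], [0, 0, 0], 0]
    - [[0, 0, 0], [0, 0, 0], 0]
    - [[0, 0, 0], [0, 0, 0], 0]

```text
clock: 8.08
tool_pos: [458.3, -404.6, 73.3]
ee_rot: [3.141, -0.001, -0.016]
force: [-2.2, 2.1, 10.6]
gripper_width: 19.5
gripper_force: 61.7
```

```bash
python3 av.py
```

```text
[ 4.5827e+02 -4.0462e+02  7.3270e+01 -2.0900e+00  2.2000e+00  1.0020e+01
 -2.0000e-02] 8.4833
```

Call:
jog_arm:
  deltas:
    - [[0, 0, 0], [0, 0, 0], 0]
    - [[0, 0, 0], [0, 0, 0], 0]
    - [[0, 0, 0], [0, 0, 0], 0]
    - [[0, 0, 0], [0, 0, 0], 0]
    - [[0, 0, 0], [0, 0, 0], 0]
    - [[0, 0, 0], [0, 0, 0], 0]
    - [[0, 0, 0], [0, 0, 0], 0]
    - [[0, 0, 0], [0, 0, 0], 0]

```text
clock: 9.15
tool_pos: [458.2, -404.6, 73.2]
ee_rot: [3.141, -0.0, -0.016]
force: [-2.2, 2.2, 10.4]
gripper_width: 19.4
gripper_force: 61.7
```

```bash
python3 av.py
```

```text
[ 4.5827e+02 -4.0461e+02  7.3250e+01 -1.5700e+00  1.6800e+00  9.7500e+00
 -2.0000e-02] 9.55
```

The net force is about 11.3 N, held for well over a second. I'll lift straight up and carry the stamp back.

Call:
jog_arm:
  deltas:
    - [[0, 0, 0.002], [0, 0, 0], 0]
    - [[0, 0, 0.003], [0, 0, 0], 0]
    - [[0, 0, 0.01], [0, 0, 0], 0]
    - [[0, 0, 0.02], [0, 0, 0], 0]
    - [[0, 0, 0.025], [0, 0, 0], 0]
    - [[0, 0, 0.02], [0, 0, 0], 0]
    - [[0, 0, 0], [0, 0, 0], 0]
    - [[0, 0, 0], [0, 0, 0], 0]

```text
clock: 10.22
tool_pos: [458.7, -405.0, 153.3]
ee_rot: [3.14, -0.002, -0.016]
force: [-0.3, 1.0, -2.5]
gripper_width: 19.2
gripper_force: 60.3
```

Call:
jog_arm:
  deltas:
    - [[0, 0.015, 0], [0, 0, 0], 0]
    - [[-0.001, 0.03, 0], [0, 0, 0.5], 0]
    - [[-0.001, 0.03, 0], [0, 0, 0.5], 0]
    - [[-0.001, 0.03, 0], [0, 0, 0.5], 0]
    - [[-0.001, 0.03, 0], [0, 0, 0.5], 0]
    - [[-0.001, 0.03, 0], [0, 0, 0.5], 0]
    - [[-0.001, 0.03, 0], [0, 0, 0], 0]
    - [[0, 0.025, 0], [0, 0, 0], 0]

```text
clock: 10.88
tool_pos: [450.5, -181.8, 150.9]
ee_rot: [-3.14, 0.003, 0.028]
force: [0.8, 0.1, -2.2]
gripper_width: 19.0
gripper_force: 60.2
```

Call:
jog_arm:
  deltas:
    - [[0, 0.017, 0], [0, 0, 0], 0]
    - [[0, 0, 0], [0, 0, 0], 0]
    - [[0, 0, -0.025], [0, 0, 0], 0]
    - [[0, 0, -0.025], [0, 0, 0], 0]
    - [[0, 0, -0.02], [0, 0, 0], 0]
    - [[0, 0, -0.012], [0, 0, 0], 0]
    - [[0, 0, 0], [0, 0, 0], 0]
    - [[0, 0, 0], [0, 0, 0], 0]

```text
clock: 11.55
tool_pos: [451.1, -168.0, 69.2]
ee_rot: [-3.141, 0.003, 0.026]
force: [-0.4, 0.5, -1.0]
gripper_width: 19.3
gripper_force: 60.3
```

```bash
python3 av.py; python3 - <<'E'
from h import *
c=bot.capture('top');s=bot.capture('scene')
A=cv2.resize(c['color'][215:285,215:290],None,fx=5,fy=5,interpolation=cv2.INTER_CUBIC)
B=cv2.resize(s['color'][210:310,260:350],None,fx=4,fy=4,interpolation=cv2.INTER_CUBIC)
o=np.zeros((400,735,3),np.uint8);o[:350,:375]=A;o[:,375:]=B
cv2.imwrite('pics/c5.png',np.clip(o.astype(float)*1.5,0,255).astype(np.uint8)[:,:,::-1])
E
```

```text
[ 4.5251e+02 -1.6791e+02  7.0760e+01 -1.8000e-01  3.3000e-01 -1.8800e+00
  3.0000e-02] 11.95
```

View pics/c5.png

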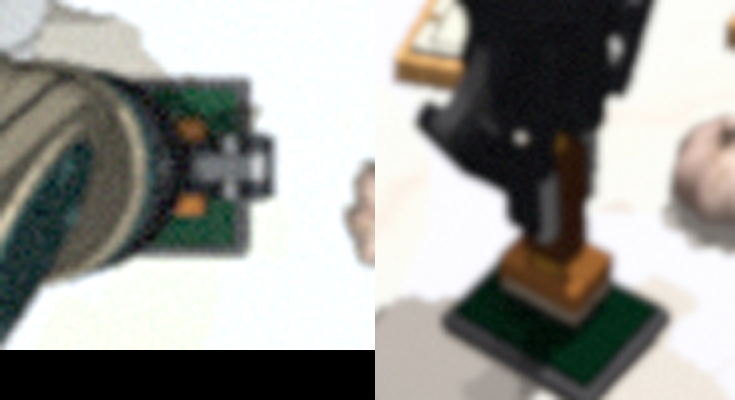

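The stamp is upright and centred over the pad: the block is at (190,167) in the top crop, and the pad spans rows 80–255. Next I'll lower it gently, about 9 mm to go.

Call:
jog_arm:
  deltas:
    - [[0, 0, -0.003], [0, 0, 0], 0]
    - [[0, 0, -0.002], [0, 0, 0], 0]
    - [[0, 0, -0.001], [0, 0, 0], 0]
    - [[0, 0, -0.001], [0, 0, 0], 0]
    - [[0, 0, 0], [0, 0, 0], 0]

```text
clock: 12.47
tool_pos: [452.0, -167.5, 62.9]
ee_rot: [-3.141, 0.0, 0.027]
force: [-0.4, -0.2, -0.5]
gripper_width: 19.5
gripper_force: 60.3
```

Call:
jog_arm:
  deltas:
    - [[0, 0, -0.001], [0, 0, 0], 0]
    - [[0, 0, -0.0005], [0, 0, 0], 0]
    - [[0, 0, 0], [0, 0, 0], 0]
    - [[0, 0, 0], [0, 0, 0], 0]

```text
clock: 12.8
tool_pos: [452.1, -167.5, 61.9]
ee_rot: [-3.142, 0.0, 0.027]
force: [-0.9, 0.7, 4.2]
gripper_width: 19.2
gripper_force: 60.8
```

```bash
python3 av.py
```

```text
[ 4.5208e+02 -1.6749e+02  6.1830e+01 -1.2800e+00  5.8000e-01  3.2200e+00
  3.0000e-02] 13.2
```

It's in contact at about 5 N, so I'll release slowly and go up.

Call:
jog_arm:
  deltas:
    - [[0, 0, 0], [0, 0, 0], 0.3]
    - [[0, 0, 0], [0, 0, 0], 0.5]
    - [[0, 0, 0], [0, 0, 0], 0.7]
    - [[0, 0, 0], [0, 0, 0], 0.7]
    - [[0, 0, 0], [0, 0, 0], 0.7]
    - [[0, 0, 0], [0, 0, 0], 0.7]
    - [[0, 0, 0], [0, 0, 0], 0.7]
    - [[0, 0, 0], [0, 0, 0], 0.7]
  squeeze: 20

```text
clock: 13.87
tool_pos: [452.1, -167.6, 61.7]
ee_rot: [3.142, -0.0, 0.027]
force: [-0.3, 1.1, -0.0]
gripper_width: 60.1
gripper_force: 0.0
```

Call:
jog_arm:
  deltas:
    - [[0, 0, 0.01], [0, 0, 0], 0.7]
    - [[0, 0, 0.025], [0, 0, 0], 0.7]
    - [[0, 0, 0.03], [0, 0, 0], 0.7]
    - [[0, 0, 0.03], [0, 0, 0], 0.7]
    - [[0, 0, 0.03], [0, 0, 0], 0.7]
    - [[0, 0, 0], [0, 0, 0], 0.7]
    - [[0, 0, 0], [0, 0, 0], 0.7]
    - [[0, 0, 0], [0, 0, 0], 0.7]

```text
clock: 14.53
tool_pos: [451.8, -167.3, 186.9]
ee_rot: [-3.141, -0.0, 0.027]
force: [-0.3, -0.8, -0.1]
gripper_width: 59.8
gripper_force: 0.0
```

```bash
python3 - <<'E'
from h import *
s=bot.capture('scene')
B=cv2.resize(s['color'][150:310,200:420],None,fx=3.5,fy=3.5,interpolation=cv2.INTER_CUBIC)
cv2.imwrite('pics/c6.png',np.clip(B.astype(float)*1.5,0,255).astype(np.uint8)[:,:,::-1])
E
```

```text
(no output)
```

View pics/c6.png

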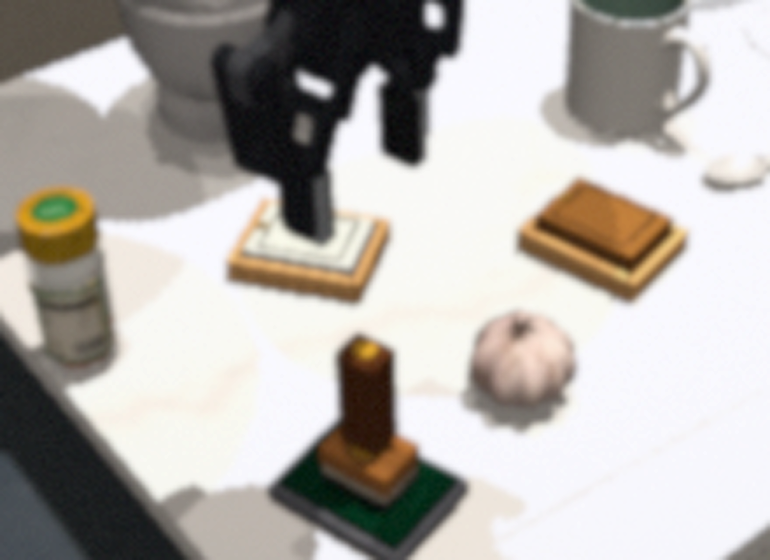

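The stamp stands upright in the middle of the pad at (368,440), released. Everything else is untouched.

```bash
python3 -c "
from workcell import bot
print(bot.hand_in())"
```

```text
the job is handed in; nothing more can be done
None
```

I pressed the stamp on the top brown tag with a net force of about 11 N for over a second, lifted it straight off, stood it back upright in the middle of the ink pad, and handed the job in (no verdict was returned).

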